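# Check a racked tray frame for square across its diagonals

### The job

The four-sided metal tray frame has been knocked out of square. Check it with the slide rule: lay the rule flat on top of the frame from corner to corner, centred, along each of the two diagonals in turn. Set it down (do not drop it) on the longer of the two diagonals and leave it lying there.

Things in the scene. Friction and masses are not known exactly. Their poses are not given: they have to be found in the camera images.
- frame: Open frame of four aluminium bars (150 mm between corner centres, 16 wide, 18 high) with round black corners (21 mm across, 18.5 high), leaning to a rhombus; fixed to the bench, empty in the middle. Origin: the frame's centre at bench level. x runs along the longer diagonal (corners at +117 and -117 mm), y along the shorter one (corners at +94 and -94 mm), z up.
- slide_rule: Loose flat metal rule, 270 mm long, 26 wide, 8 thick, 150 g, its slide (16 wide, 5 thick) drawn out at the +x end and locked; brass screw 55 mm from the middle. A raised black grip bar, 90 mm long along the rule and 16 wide, stands on the middle, top 30 mm above the underside: grasp across it. Origin: mid-length, on the underside; x along the rule, y across, z up. Either way round serves.

How it is judged (in metres and radians):
On the way, in this order (a step that is already met when the one before it is completed fails the run):
1. the rule lies on the frame, within 10 mm of touching it, along the shorter diagonal, within 20 mm of centred and 10 degrees of the diagonal (the longer may be tried before or after) (horizontal distance between slide_rule and frame below 0.02 m and angle between the x axis of slide_rule and the y axis of frame, either way round below 0.175 rad and height (world z) of slide_rule below 0.0285 m and angle between slide_rule's own z axis and vertical below 0.175 rad), for 0.2 s.
2. the rule, still in the fingers, is brought down to within 10 mm of the frame along the longer diagonal (horizontal distance between slide_rule and frame below 0.02 m and angle between the x axis of slide_rule and the x axis of frame, either way round below 0.175 rad and height (world z) of slide_rule below 0.0285 m and contact force between the fingers and slide_rule above 0.5 N), for 0.1 s.
At the end, for the whole second after the job is handed in: The rule lies flat and at rest on top of the frame, released, along the longer diagonal: its middle within 20 mm of the frame's centre and its length within 10 degrees of the diagonal (horizontal distance between slide_rule and frame below 0.02 m and angle between the x axis of slide_rule and the x axis of frame, either way round below 0.175 rad and height (world z) of slide_rule between 0.015 and 0.022 m and angle between slide_rule's own z axis and vertical below 0.06 rad and linear speed of slide_rule below 0.02 m/s); the robot touches nothing.
It also fails if it takes over 40 s, if anything falls off the work surface, if the arm or the gripper's body presses on something with over 40 N, if the wrist force passes 120 N, or if a joint passes its speed limit or range.

### The arm

A 6-joint arm with a two-finger parallel gripper is mounted at the origin on a cart in front of the work surface, level with it; the furniture and walls round the work are solid. World frame = base frame: x ahead of the robot, y to its left, z up, the work surface at z = 0. Lengths are in m, angles in degrees, forces in N, time in s.
With the tool pointing down it reaches from about 0.375 to 0.9 m from the base axis. Payload 3.1 kg.
Tool frame: the origin (TCP) lies at the very end of the fingers, on their centre line; the grasp point (between the pads) lies 19 mm behind it; z points along the fingers, y is the line along which they close (so a half turn about z gives the same grasp; the last joint's range is limited). The gripper opens to 87 mm and grips with 3 to 60 N. Pads are 19 mm wide; open, the fingers measure 117 mm over their backs; the gripper's body (75 mm by 190 mm) begins 51 mm behind the grasp point.
Start: joints at [-77.894, 30.224, 82.088, -0, 67.689, -10.227], TCP at [0.238, -0.578, 0.223] pointing down, gripper open.
Joint ranges: [-176.69, 176.69], [-43.24, 126.21], [12.49, 139.97], [-82, 262], [0, 151.66], [-163.58, 163.58]. Speed limits (degrees/s): [159.86, 159.86, 180, 180, 180, 180].

### API

Orientations are given as a 3x3 rotation matrix whose columns are the frame's x, y, z axes.
In Python, from rig import bot gives the robot as it stands.
- The arm moves only by the tool move_arm, never from a script. Its argument "increments" is a list of rows, each an object with "xyz": the shift along the tool's x, y, z in mm, a list of three; "roll": the turn about the tool's z in rad; "grip": the opening in per cent of the stroke, from 0 (shut) to 100 (fully open). A call has 1 to 5 rows; each row shifts and turns the commanded pose from where the row before left it, along the tool's axes as they then stand; what a row does not reach is not made up. A row lasts 1/12 s, in which the tool goes at most 41.7 mm and 7.16 degrees, less where a joint would pass 70% of its speed; a pose out of reach is approached as far as the arm can. A call is refused whole if a number of a shift passes 41.7 or a number of a turn 0.125, either way. A call with a gripper value outside its range is refused whole. The fingers move at their own pace and stop on an object; the grip force is fixed at half the most. Time passes only in rows, so rows that do not move let the fingers close. It gives the time, the measured TCP pose, the force, the opening and the grip force at its end, in the units of the state.
- bot.read_state(): the state, without advancing time (a new reading comes with each control period).
- bot.capture(name): name is "side" or "top"; returns (picture, depth): 420x560x3 uint8, red, green, blue; 420x560 float32, m along the optical axis (not along the pixel's ray), 0 where there is no reading.
- bot.camera_model(name): a dict with "intrinsics" (3x3 intrinsics, pixels), "rvec" (rotation vector, rad) and "tvec" (3), from world to camera coordinates, as OpenCV has them. Camera axes: x right, y down, z forward; pixel columns grow to the right and rows downward; lengths in m; the calibration is good to about 2 mm. A picture is of the moment at which its call begins. camera_model takes no time and is no camera call.
- bot.hand_in(): hands the job in; it is judged then, once.
Trained networks look in the newest picture that a camera, given by its name, has taken for a name from the list of things; names that differ only in an ending like _2 or _b are one class to them, and where a whole thing is asked for, a point or a joint stands for the part that bears it (a point fixed in the world has none). Each returns a list of dicts, best first, with "conf" (0 to 1); they miss things now and then, are a little off and sometimes report something else, mostly with a low value. They report only what shows in the picture. A call takes as long as a camera call.
- bot.spot_in(label, camera): "at" ([x, y, z] in m, in the coordinates of the camera as it stood for that picture, good to about 4 mm: the middle of the surface that is visible of it).
- bot.trace(label, camera): "mask" (420x560 bool, what is visible of it).
The state is a dict: "time_s": time; "joint_positions": joint angles; "qvel": joint speeds; "tau": joint torques, N m; "position": TCP position; "tcp_rot": TCP orientation; "force": force on the tool from outside, world axes, zero at the start; "moment": the same for the moment, N m; "opening": opening from 0.0 (shut) to 1.0 (fully open); "grasp_force": force on a finger pad.
Only numpy, scipy, OpenCV 4.12 (cv2) and the standard library are available. Lean on these libraries where they do the work, as an engineer would, in place of code of your own. Each camera call takes 0.05 s, during which the arm holds its last target. There are 200 camera calls.

## Working session

There is one attempt and no reset: what is moved stays moved. The work goes in short steps, Python scripts to look and compute and a tool call to move; the robot and the scene stay as the last step left them, time stands still between calls to the robot, and variables do not carry over. Pictures are saved under pics/ and viewed, at most 10 in all, crops included, and the job is handed in when it is done.

Besides the shell and the picture viewer there is one more tool, called after ">>>" as name(argument=value, ...) on one line, values as JSON. move_arm: Moves the arm, as the interface text tells. Its arguments: {"type":"object","properties":{"increments":{"type":"array"}},"required":["increments"]}

```bash
mkdir -p pics; cat > h.py <<'E'
import numpy as np, cv2
from rig import bot
def cam(n):
    m=bot.camera_model(n);R,_=cv2.Rodrigues(np.array(m["rvec"],float));return np.array(m["intrinsics"]),R,np.array(m["tvec"],float).ravel()
def cloud(n,depth):
    K,R,t=cam(n);v,u=np.mgrid[:420,:560]
    P=np.stack([(u-K[0,2])/K[0,0]*depth,(v-K[1,2])/K[1,1]*depth,depth],-1)
    return (P-t)@R
def save(n,img): cv2.imwrite("pics/"+n,img[...,::-1])
E
python3 - <<'E'
from h import *
for n in("top","side"):
    p,d=bot.capture(n);save(n+"0.png",p);W=cloud(n,d)
    np.savez("/tmp/"+n,p=p,d=d,W=W)
    for l in("frame","slide_rule"):
        for r in bot.trace(l,n)[:2]:
            m=r["mask"]&(d>0);q=W[m];v,u=np.nonzero(m)
            if len(q): 
                (c,s,a)=cv2.minAreaRect((q[:,:2]*1000).astype(np.float32))
                print(n,l,r["conf"],len(q),np.median(q,0).round(4),u.mean().round(),v.mean().round(),"rect",c,s,a)
s=bot.read_state();print(s["time_s"],s["position"],s["tcp_rot"],s["opening"])
E
```

```text
top frame 0.95 2754 [0.4735 0.0951 0.0182] 182.0 201.0 rect (478.1061706542969, 97.93465423583984) (172.60926818847656, 208.32672119140625) 16.68122673034668
top slide_rule 0.85 1507 [ 0.4696 -0.3314  0.0095] 388.0 206.0 rect (485.0428771972656, -325.39935302734375) (271.35748291015625, 31.49048614501953) 38.91051483154297
side slide_rule 0.68 1592 [ 0.4603 -0.3473  0.0075] 294.0 289.0 rect (481.313720703125, -320.65625) (267.430908203125, 36.25084686279297) 38.66522216796875
0.3 [ 0.23746851 -0.57786202  0.22221577] [[ 9.24984794e-01  3.80004088e-01 -1.52063218e-04]
 [ 3.80004100e-01 -9.24984550e-01  6.82636542e-04]
 [ 1.18748549e-04 -6.89213068e-04 -9.99999755e-01]] 0.9994180521780331
```

View pics/top0.png

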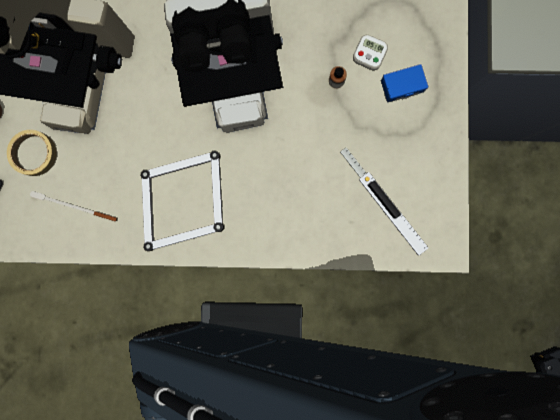

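```bash
cat >> h.py <<'E'
from scipy.optimize import least_squares
def frame_fit(W,m,full=False):
    q=W[m];q=q[(q[:,2]>.012)&(q[:,2]<.026)][:,:2]
    def res(x):
        c=np.array(x[:2]);e=np.array([np.cos(x[2]),np.sin(x[2])]);f=np.array([-e[1],e[0]])
        P=[c+.117*e,c+.094*f,c-.117*e,c-.094*f];D=[]
        for i in range(4):
            a,b=P[i],P[(i+1)%4];ab=b-a;t=np.clip((q-a)@ab/(ab@ab),0,1)
            D.append(np.linalg.norm(q-a-t[:,None]*ab,axis=1))
        return np.min(D,0)
    best=min((least_squares(res,[*q.mean(0),a],loss="soft_l1",f_scale=.004) for a in np.radians(range(-90,90,20))),key=lambda r:r.cost)
    return best.x,np.median(res(best.x)),len(q)
E
python3 - <<'E'
from h import *
for n in("top","side"):
    z=np.load("/tmp/"+n+".npz");W=z["W"];d=z["d"]
    m=(d>0)&(abs(W[...,0]-.478)<.15)&(abs(W[...,1]-.098)<.15)
    x,r,k=frame_fit(W,m);print(n,x[:2].round(4),np.degrees(x[2]),r,k)
    m=(d>0)&(abs(W[...,0]-.485)<.13)&(abs(W[...,1]+.325)<.12)&(W[...,2]>.025)&(W[...,2]<.04)
    q=W[m];print("grip",len(q),cv2.minAreaRect((q[:,:2]*1000).astype(np.float32)),np.median(q[:,2]))
E
```

```text
top [0.4762 0.0949] -34.28422772627314 0.004354250513632374 2390
grip 354 ((486.3854064941406, -322.8172302246094), (89.6563720703125, 17.018583297729492), 38.80073547363281) 0.030907062945967692
side [0.4764 0.0912] -33.81902106315362 0.003987452815847472 686
grip 291 ((484.58367919921875, -323.038330078125), (89.60758209228516, 17.99514389038086), 38.53507995605469) 0.028684466540417317
```

The top view shows the frame corners at (145,174), (214,155), (219,227) and (148,246), with the long diagonal from lower left to upper right. The rule runs from (345,150), its slide end, to (425,250), at about 38.7° in the world. The way between them is clear.

>>> move_arm(increments=[{"xyz": [32.6, -14.2, 10], "roll": 0, "grip": 100}, {"xyz": [32.6, -14.2, 10], "roll": 0, "grip": 100}, {"xyz": [32.6, -14.2, 10], "roll": 0, "grip": 100}, {"xyz": [32.6, -14.2, 10], "roll": 0, "grip": 100}, {"xyz": [32.6, -14.2, 10], "roll": 0, "grip": 100}])

```text
time_s: 0.72
position: [0.3621, -0.4493, 0.1722]
tcp_rot: [[0.925, 0.379, 0.0], [0.379, -0.925, -0.0], [0.0, 0.0, -1.0]]
force: [0.1, 0.5, 0.2]
opening: 1.0
grasp_force: 0.0
```

>>> move_arm(increments=[{"xyz": [32.6, -14.2, 10], "roll": 0, "grip": 100}, {"xyz": [32.6, -14.2, 10], "roll": 0, "grip": 100}, {"xyz": [32.6, -14.2, 10], "roll": 0, "grip": 100}, {"xyz": [32.6, -14.2, 10], "roll": 0, "grip": 100}, {"xyz": [32.6, -14.2, 10], "roll": 0, "grip": 100}])

```text
time_s: 1.13
position: [0.4862, -0.3216, 0.1222]
tcp_rot: [[0.925, 0.38, 0.0], [0.38, -0.925, -0.0], [0.0, 0.0, -1.0]]
force: [1.4, -0.9, 0.5]
opening: 1.0
grasp_force: 0.0
```

>>> move_arm(increments=[{"xyz": [0, 0, 0], "roll": -0.1, "grip": 100}, {"xyz": [0, 0, 0], "roll": -0.1, "grip": 100}, {"xyz": [0, 0, 0], "roll": -0.086, "grip": 100}, {"xyz": [0, 0, 0], "roll": 0, "grip": 100}])

```text
time_s: 1.47
position: [0.4854, -0.3224, 0.1224]
tcp_rot: [[0.779, 0.627, -0.0], [0.627, -0.779, 0.0], [-0.0, -0.0, -1.0]]
force: [-0.1, -0.0, 0.1]
opening: 0.997
grasp_force: 0.0
```

```bash
cat >> h.py <<'E'
def go(x,y,z,yaw):
    s=bot.read_state();R=s["tcp_rot"];p=np.array(s["position"]);cur=np.degrees(np.arctan2(R[1][0],R[0][0]))
    d=(np.array([x,y,z])-p)@np.array(R)*1000
    print("t",s["time_s"],"pos",p.round(4),"yaw",cur.round(2),"F",np.round(s["force"],1),"open",round(s["opening"],3),"gf",s["grasp_force"])
    print("tool shift mm",d.round(1),"roll",round(-np.radians((yaw-cur+180)%360-180),3))
E
python3 -c "from h import *;go(.4855,-.323,.011,38.7)"
```

```text
t 1.4667 pos [ 0.4854 -0.3224  0.1224] yaw 38.86 F [-0.1 -0.   0.1] open 0.997 gf 0.0
tool shift mm [ -0.3   0.5 111.4] roll 0.003
```

>>> move_arm(increments=[{"xyz": [0, 0, 25], "roll": 0, "grip": 100}, {"xyz": [0, 0, 25], "roll": 0, "grip": 100}, {"xyz": [0, 0, 25], "roll": 0, "grip": 100}, {"xyz": [0, 0, 20], "roll": 0, "grip": 100}, {"xyz": [0, 0, 16], "roll": 0, "grip": 100}])

```text
time_s: 1.88
position: [0.4845, -0.3227, 0.0099]
tcp_rot: [[0.782, 0.623, -0.001], [0.623, -0.782, 0.001], [-0.0, -0.002, -1.0]]
force: [-0.5, 0.4, 0.6]
opening: 1.0
grasp_force: 0.0
```

>>> move_arm(increments=[{"xyz": [0, 0, 0], "roll": 0, "grip": 0}, {"xyz": [0, 0, 0], "roll": 0, "grip": 0}, {"xyz": [0, 0, 0], "roll": 0, "grip": 0}, {"xyz": [0, 0, 0], "roll": 0, "grip": 0}, {"xyz": [0, 0, 0], "roll": 0, "grip": 0}])

```text
time_s: 2.3
position: [0.4858, -0.3236, 0.0129]
tcp_rot: [[0.78, 0.625, 0.002], [0.625, -0.78, -0.002], [0.0, 0.003, -1.0]]
force: [1.0, -0.4, -0.3]
opening: 0.708
grasp_force: 0.0
```

>>> move_arm(increments=[{"xyz": [0, 0, 0], "roll": 0, "grip": 0}, {"xyz": [0, 0, 0], "roll": 0, "grip": 0}, {"xyz": [0, 0, 0], "roll": 0, "grip": 0}, {"xyz": [0, 0, 0], "roll": 0, "grip": 0}, {"xyz": [0, 0, 0], "roll": 0, "grip": 0}])

```text
time_s: 2.72
position: [0.4851, -0.3228, 0.0116]
tcp_rot: [[0.78, 0.626, 0.0], [0.626, -0.78, -0.0], [-0.0, 0.0, -1.0]]
force: [-0.1, 0.2, -0.7]
opening: 0.324
grasp_force: 0.0
```

>>> move_arm(increments=[{"xyz": [0, 0, 0], "roll": 0, "grip": 0}, {"xyz": [0, 0, 0], "roll": 0, "grip": 0}, {"xyz": [0, 0, 0], "roll": 0, "grip": 0}, {"xyz": [0, 0, 0], "roll": 0, "grip": 0}, {"xyz": [0, 0, 0], "roll": 0, "grip": 0}])

```text
time_s: 3.13
position: [0.485, -0.3227, 0.0115]
tcp_rot: [[0.78, 0.625, -0.0], [0.625, -0.78, 0.0], [-0.0, -0.0, -1.0]]
force: [-0.4, 0.0, 0.2]
opening: 0.178
grasp_force: 30.0
```

>>> move_arm(increments=[{"xyz": [0, 0, -10], "roll": 0, "grip": 0}, {"xyz": [0, 0, -20], "roll": 0, "grip": 0}, {"xyz": [0, 0, -25], "roll": 0, "grip": 0}, {"xyz": [0, 0, -25], "roll": 0, "grip": 0}, {"xyz": [0, 0, -15], "roll": 0, "grip": 0}])

```text
time_s: 3.55
position: [0.4858, -0.3235, 0.1093]
tcp_rot: [[0.78, 0.626, 0.002], [0.626, -0.78, -0.002], [0.0, 0.003, -1.0]]
force: [0.8, 0.4, -1.7]
opening: 0.18
grasp_force: 30.0
```

```bash
python3 -c "
from h import *
go(.476,.093,.11,55.9)
p,d=bot.capture('side');save('lift.png',p)"
```

```text
t 3.55 pos [ 0.4858 -0.3235  0.1093] yaw 38.73 F [ 0.8  0.4 -1.7] open 0.18 gf 29.999384880065918
tool shift mm [ 252.9 -331.1   -1.6] roll -0.3
```

View pics/lift.png

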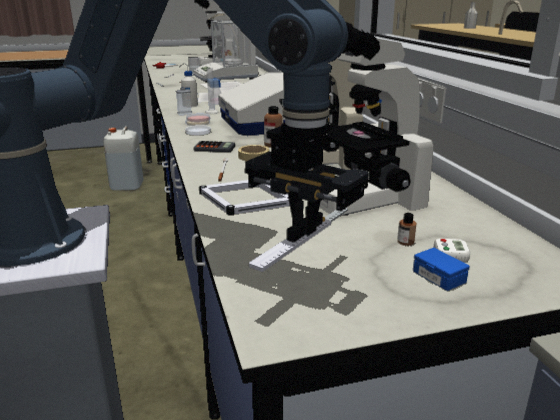

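The rule is held level, at about (300,240). I'll check how close the microscopes come before crossing.

```bash
python3 - <<'E'
from h import *
for n in("top","side"):
    z=np.load("/tmp/"+n+".npz");W=z["W"][z["d"]>0]
    for y in np.arange(-.3,.35,.05):
        q=W[(abs(W[:,1]-y)<.025)&(W[:,2]>.04)&(W[:,2]<.5)&(W[:,0]>.4)]
        if len(q)>5: print(n,y.round(2),np.percentile(q[:,0],1).round(3))
E
```

```text
top -0.3 0.726
top -0.25 0.723
top -0.2 0.722
top -0.1 0.667
top -0.05 0.638
top -0.0 0.627
top 0.05 0.637
top 0.1 0.689
top 0.2 0.734
top 0.25 0.634
top 0.3 0.624
side -0.3 0.981
side -0.25 0.729
side -0.2 0.735
side -0.15 0.982
side -0.1 0.671
side -0.05 0.64
side -0.0 0.629
side 0.05 0.64
side 0.1 0.727
side 0.15 0.973
side 0.2 0.735
side 0.25 0.636
side 0.3 0.622
```

>>> move_arm(increments=[{"xyz": [10, -13, 0], "roll": 0, "grip": 0}, {"xyz": [20, -26, 0], "roll": 0, "grip": 0}, {"xyz": [20, -26, 0], "roll": 0, "grip": 0}, {"xyz": [20, -26, 0], "roll": 0, "grip": 0}, {"xyz": [20, -26, 0], "roll": 0, "grip": 0}])

```text
time_s: 4.02
position: [0.4803, -0.1724, 0.1054]
tcp_rot: [[0.781, 0.625, -0.003], [0.625, -0.781, 0.002], [-0.001, -0.004, -1.0]]
force: [0.5, -0.0, -2.4]
opening: 0.18
grasp_force: 30.0
```

>>> move_arm(increments=[{"xyz": [20, -26, 0], "roll": 0, "grip": 0}, {"xyz": [20, -26, 0], "roll": 0, "grip": 0}, {"xyz": [20, -26, 0], "roll": 0, "grip": 0}, {"xyz": [20, -26, 0], "roll": 0, "grip": 0}, {"xyz": [20, -26, 0], "roll": 0, "grip": 0}])

```text
time_s: 4.43
position: [0.4768, -0.0087, 0.1056]
tcp_rot: [[0.78, 0.625, -0.003], [0.625, -0.78, 0.001], [-0.002, -0.003, -1.0]]
force: [0.1, -0.5, -2.3]
opening: 0.181
grasp_force: 30.0
```

>>> move_arm(increments=[{"xyz": [20, -26, 0], "roll": 0, "grip": 0}, {"xyz": [20, -26, 0], "roll": 0, "grip": 0}, {"xyz": [15, -20, 0], "roll": 0, "grip": 0}, {"xyz": [8, -12, 0], "roll": 0, "grip": 0}, {"xyz": [0, 0, 0], "roll": 0, "grip": 0}])

```text
time_s: 4.85
position: [0.4726, 0.0971, 0.1056]
tcp_rot: [[0.778, 0.629, -0.004], [0.629, -0.778, 0.001], [-0.002, -0.003, -1.0]]
force: [0.6, -0.3, -1.6]
opening: 0.182
grasp_force: 30.0
```

>>> move_arm(increments=[{"xyz": [0, 0, 0], "roll": -0.1, "grip": 0}, {"xyz": [0, 0, 0], "roll": -0.1, "grip": 0}, {"xyz": [0, 0, 0], "roll": -0.1, "grip": 0}, {"xyz": [0, 0, 0], "roll": 0, "grip": 0}, {"xyz": [0, 0, 0], "roll": 0, "grip": 0}])

```text
time_s: 5.27
position: [0.4746, 0.0934, 0.106]
tcp_rot: [[0.563, 0.826, -0.002], [0.826, -0.563, 0.0], [-0.001, -0.001, -1.0]]
force: [-0.6, -0.0, -2.3]
opening: 0.179
grasp_force: 30.0
```

```bash
python3 - <<'E'
from h import *
go(.476,.093,.036,55.9)
p,d=bot.capture("side");save("over.png",p);W=cloud("side",d)
for c in("side","top"):
    if c=="top": p,d=bot.capture(c);W=cloud(c,d)
    for r in bot.trace("slide_rule",c)[:1]:
        m=r["mask"]&(d>0);q=W[m];q=q[(q[:,2]>.07)&(q[:,2]<.16)]
        print(c,r["conf"],len(q),cv2.minAreaRect((q[:,:2]*1000).astype(np.float32)),np.percentile(q[:,2],[5,50,95]))
        for lo,hi in((-.14,-.08),(-.08,-.03),(.03,.08),(.08,.14)):
            e=np.array([np.cos(.976),np.sin(.976)]);s=(q[:,:2]-[.476,.093])@e;k=(s>lo)&(s<hi)
            if k.sum()>5: print(lo,k.sum(),np.median(q[k],0).round(4))
E
```

```text
t 5.2667 pos [0.4746 0.0934 0.106 ] yaw 55.73 F [-0.6 -0.  -2.3] open 0.179 gf 29.999009370803833
tool shift mm [ 0.6  1.5 70. ] roll -0.003
side 0.64 515 ((477.0715026855469, 91.69580078125), (272.6103820800781, 28.443401336669922), 54.4815559387207) [0.09545719 0.10160252 0.12300459]
-0.14 165 [ 0.4137 -0.0038  0.1015]
-0.08 168 [0.4505 0.0554 0.1027]
0.03 43 [0.5107 0.1297 0.1011]
0.08 46 [0.5362 0.1788 0.0984]
top 0.55 854 ((435.88916015625, 33.67658233642578), (125.61956024169922, 26.006114959716797), 55.66816711425781) [0.1007304  0.10388419 0.12518028]
-0.14 399 [0.4161 0.0039 0.1034]
-0.08 382 [0.4459 0.0485 0.1041]
```

>>> move_arm(increments=[{"xyz": [0, 0, 20], "roll": 0, "grip": 0}, {"xyz": [0, 0, 20], "roll": 0, "grip": 0}, {"xyz": [0, 0, 15], "roll": 0, "grip": 0}, {"xyz": [0, 0, 10], "roll": 0, "grip": 0}, {"xyz": [0, 0, 5], "roll": 0, "grip": 0}])

```text
time_s: 5.88
position: [0.4748, 0.0936, 0.0353]
tcp_rot: [[0.561, 0.828, -0.002], [0.828, -0.561, 0.0], [-0.001, -0.002, -1.0]]
force: [0.6, -0.4, -2.1]
opening: 0.182
grasp_force: 30.0
```

>>> move_arm(increments=[{"xyz": [0, 0, 2], "roll": 0, "grip": 0}, {"xyz": [0, 0, 2], "roll": 0, "grip": 0}, {"xyz": [0, 0, 1], "roll": 0, "grip": 0}, {"xyz": [0, 0, 0], "roll": 0, "grip": 0}, {"xyz": [0, 0, 0], "roll": 0, "grip": 0}])

```text
time_s: 6.3
position: [0.4759, 0.0937, 0.0321]
tcp_rot: [[0.561, 0.828, 0.001], [0.828, -0.561, -0.0], [0.001, 0.001, -1.0]]
force: [-1.0, -0.8, -2.0]
opening: 0.18
grasp_force: 30.0
```

```bash
python3 - <<'E'
from h import *
go(.476,.093,.03,55.9)
p,d=bot.capture("side");save("short.png",p[120:300,140:420].repeat(2,0).repeat(2,1))
E
```

```text
t 6.3 pos [0.4759 0.0937 0.0321] yaw 55.91 F [-1.  -0.8 -2. ] open 0.18 gf 29.99945104122162
tool shift mm [-0.5  0.5  2.1] roll 0.0
```

View pics/short.png

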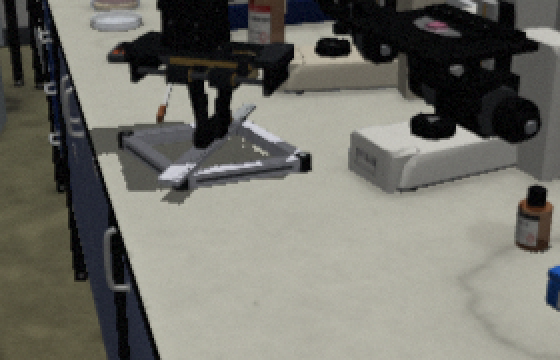

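The crop shows the rule lying from the near corner (180,183) to the far one (245,110), the short diagonal. There is no contact force yet, so I'll ease it down until it touches.

>>> move_arm(increments=[{"xyz": [0, 0, 1], "roll": 0, "grip": 0}, {"xyz": [0, 0, 1], "roll": 0, "grip": 0}, {"xyz": [0, 0, 0.5], "roll": 0, "grip": 0}, {"xyz": [0, 0, 0], "roll": 0, "grip": 0}, {"xyz": [0, 0, 0], "roll": 0, "grip": 0}])

```text
time_s: 6.77
position: [0.4758, 0.0937, 0.0299]
tcp_rot: [[0.56, 0.828, 0.001], [0.828, -0.56, -0.0], [0.001, 0.001, -1.0]]
force: [-0.8, 0.6, 5.8]
opening: 0.182
grasp_force: 30.0
```

```bash
python3 -c "from h import *;go(.476,.093,.03,55.9)"
```

```text
t 6.7667 pos [0.4758 0.0937 0.0299] yaw 55.91 F [-0.8  0.6  5.8] open 0.182 gf 30.001190900802612
tool shift mm [-0.4  0.6 -0.1] roll 0.0
```

>>> move_arm(increments=[{"xyz": [0, 0, -10], "roll": 0, "grip": 0}, {"xyz": [0, 0, -20], "roll": 0, "grip": 0}, {"xyz": [0, 0, -20], "roll": 0, "grip": 0}, {"xyz": [0, 0, -10], "roll": 0, "grip": 0}, {"xyz": [0, 0, 0], "roll": -0.05, "grip": 0}])

```text
time_s: 7.18
position: [0.477, 0.0937, 0.0917]
tcp_rot: [[0.518, 0.856, 0.005], [0.856, -0.518, -0.0], [0.003, 0.004, -1.0]]
force: [-0.6, -0.5, -1.7]
opening: 0.182
grasp_force: 30.0
```

>>> move_arm(increments=[{"xyz": [0, 0, 0], "roll": -0.1, "grip": 0}, {"xyz": [0, 0, 0], "roll": -0.1, "grip": 0}, {"xyz": [0, 0, 0], "roll": -0.1, "grip": 0}, {"xyz": [0, 0, 0], "roll": -0.1, "grip": 0}, {"xyz": [0, 0, 0], "roll": -0.1, "grip": 0}])

```text
time_s: 7.6
position: [0.4753, 0.0937, 0.0896]
tcp_rot: [[0.04, 0.999, 0.0], [0.999, -0.04, 0.0], [0.0, 0.0, -1.0]]
force: [-0.5, 0.4, -2.2]
opening: 0.186
grasp_force: 30.0
```

>>> move_arm(increments=[{"xyz": [0, 0, 0], "roll": -0.1, "grip": 0}, {"xyz": [0, 0, 0], "roll": -0.1, "grip": 0}, {"xyz": [0, 0, 0], "roll": -0.1, "grip": 0}, {"xyz": [0, 0, 0], "roll": -0.1, "grip": 0}, {"xyz": [0, 0, 0], "roll": -0.1, "grip": 0}])

```text
time_s: 8.02
position: [0.4753, 0.0937, 0.0895]
tcp_rot: [[-0.444, 0.896, 0.0], [0.896, 0.444, 0.0], [-0.0, 0.0, -1.0]]
force: [-0.1, -0.8, -1.1]
opening: 0.182
grasp_force: 30.0
```

>>> move_arm(increments=[{"xyz": [0, 0, 0], "roll": -0.1, "grip": 0}, {"xyz": [0, 0, 0], "roll": -0.1, "grip": 0}, {"xyz": [0, 0, 0], "roll": -0.1, "grip": 0}, {"xyz": [0, 0, 0], "roll": -0.1, "grip": 0}, {"xyz": [0, 0, 0], "roll": -0.1, "grip": 0}])

```text
time_s: 8.43
position: [0.4753, 0.0937, 0.0895]
tcp_rot: [[-0.819, 0.574, -0.0], [0.574, 0.819, 0.0], [0.0, -0.0, -1.0]]
force: [-0.0, 0.6, -1.4]
opening: 0.18
grasp_force: 30.0
```

>>> move_arm(increments=[{"xyz": [0, 0, 0], "roll": -0.02, "grip": 0}, {"xyz": [0, 0, 0], "roll": 0, "grip": 0}, {"xyz": [0, 0, 0], "roll": 0, "grip": 0}])

```text
time_s: 8.68
position: [0.4754, 0.0937, 0.0893]
tcp_rot: [[-0.827, 0.563, 0.0], [0.563, 0.827, 0.0], [-0.0, 0.0, -1.0]]
force: [-0.3, 0.0, -2.2]
opening: 0.178
grasp_force: 30.0
```

```bash
python3 - <<'E'
from h import *
go(.476,.093,.036,145.9)
for c in("top","side"):
    p,d=bot.capture(c);W=cloud(c,d);save("long_"+c+".png",p)
    m=(d>0)&(abs(W[...,0]-.478)<.15)&(abs(W[...,1]-.098)<.15)
    x,r,k=frame_fit(W,m);print("frame",c,x[:2].round(4),np.degrees(x[2]),r,k)
    for r in bot.trace("slide_rule",c)[:1]:
        q=W[r["mask"]&(d>0)];q=q[(q[:,2]>.06)&(q[:,2]<.085)]
        print(c,r["conf"],len(q),cv2.minAreaRect((q[:,:2]*1000).astype(np.float32)),np.percentile(q[:,2],[5,50,95]))
E
```

```text
t 8.6833 pos [0.4754 0.0937 0.0893] yaw 145.74 F [-0.3  0.  -2.2] open 0.178 gf 29.999257922172546
tool shift mm [-0.8 -0.2 53.3] roll -0.003
frame top [0.4763 0.0937] -33.890051699132634 0.004183246061980261 1149
top 0.88 142 ((504.998046875, 71.15370178222656), (27.03470230102539, 189.99127197265625), 55.338191986083984) [0.08107743 0.08408709 0.08491572]
frame side [0.475  0.0919] -34.02869090996637 0.004462287483197785 941
side 0.66 416 ((470.3729248046875, 90.48463439941406), (33.090492248535156, 269.0616455078125), 57.28086853027344) [0.07821836 0.08242088 0.08477578]
```

View pics/long_side.png

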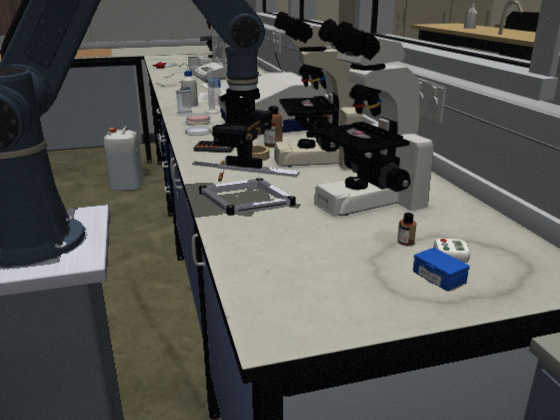

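The rule hovers level over the frame, from (193,163) to (298,173), lined up with the long diagonal (200,192)–(293,200). Next I lower it.

>>> move_arm(increments=[{"xyz": [0, 0, 15], "roll": 0, "grip": 0}, {"xyz": [0, 0, 15], "roll": 0, "grip": 0}, {"xyz": [0, 0, 13], "roll": 0, "grip": 0}, {"xyz": [0, 0, 8], "roll": 0, "grip": 0}, {"xyz": [0, 0, 4], "roll": 0, "grip": 0}])

```text
time_s: 9.3
position: [0.4749, 0.0936, 0.033]
tcp_rot: [[-0.828, 0.561, -0.002], [0.561, 0.828, 0.0], [0.002, -0.001, -1.0]]
force: [-1.1, 0.5, -1.3]
opening: 0.181
grasp_force: 30.0
```

>>> move_arm(increments=[{"xyz": [0, 0, 2], "roll": 0, "grip": 0}, {"xyz": [0, 0, 1], "roll": 0, "grip": 0}, {"xyz": [0, 0, 0.6], "roll": 0, "grip": 0}, {"xyz": [0, 0, 0], "roll": 0, "grip": 0}, {"xyz": [0, 0, 0], "roll": 0, "grip": 0}])

```text
time_s: 9.72
position: [0.4758, 0.0937, 0.0309]
tcp_rot: [[-0.828, 0.561, 0.001], [0.561, 0.828, -0.0], [-0.001, 0.001, -1.0]]
force: [1.0, 0.8, -1.5]
opening: 0.182
grasp_force: 30.0
```

>>> move_arm(increments=[{"xyz": [0, 0, 0.6], "roll": 0, "grip": 0}, {"xyz": [0, 0, 0.4], "roll": 0, "grip": 0}, {"xyz": [0, 0, 0], "roll": 0, "grip": 0}, {"xyz": [0, 0, 0], "roll": 0, "grip": 0}, {"xyz": [0, 0, 0], "roll": 0, "grip": 0}])

```text
time_s: 10.13
position: [0.4757, 0.0936, 0.0299]
tcp_rot: [[-0.828, 0.561, 0.001], [0.561, 0.828, -0.0], [-0.001, 0.0, -1.0]]
force: [-1.6, 0.3, 5.2]
opening: 0.179
grasp_force: 30.0
```

Contact. I'll release it and then lift away.

>>> move_arm(increments=[{"xyz": [0, 0, 0], "roll": 0, "grip": 60}, {"xyz": [0, 0, 0], "roll": 0, "grip": 60}, {"xyz": [0, 0, 0], "roll": 0, "grip": 60}, {"xyz": [0, 0, 0], "roll": 0, "grip": 60}, {"xyz": [0, 0, 0], "roll": 0, "grip": 60}])

```text
time_s: 10.55
position: [0.4754, 0.0936, 0.0293]
tcp_rot: [[-0.828, 0.561, -0.0], [0.561, 0.828, 0.0], [0.0, -0.0, -1.0]]
force: [0.0, -0.5, 1.0]
opening: 0.475
grasp_force: 0.0
```

>>> move_arm(increments=[{"xyz": [0, 0, -8], "roll": 0, "grip": 60}, {"xyz": [0, 0, -20], "roll": 0, "grip": 60}, {"xyz": [0, 0, -30], "roll": 0, "grip": 60}, {"xyz": [0, 0, -30], "roll": 0, "grip": 60}, {"xyz": [0, 0, -20], "roll": 0, "grip": 60}])

```text
time_s: 10.97
position: [0.476, 0.0937, 0.1401]
tcp_rot: [[-0.828, 0.561, 0.002], [0.561, 0.828, -0.0], [-0.002, 0.001, -1.0]]
force: [-0.3, -0.4, -0.2]
opening: 0.6
grasp_force: 0.0
```

>>> move_arm(increments=[{"xyz": [0, 0, 0], "roll": 0, "grip": 60}, {"xyz": [0, 0, 0], "roll": 0, "grip": 60}, {"xyz": [0, 0, 0], "roll": 0, "grip": 60}])

```text
time_s: 11.22
position: [0.4748, 0.0937, 0.1372]
tcp_rot: [[-0.828, 0.561, -0.001], [0.561, 0.828, 0.0], [0.001, -0.0, -1.0]]
force: [0.4, 0.6, 0.3]
opening: 0.598
grasp_force: 0.0
```

```bash
python3 - <<'E'
from h import *
go(.476,.093,.13,145.9)
p,d=bot.capture("side");W=cloud("side",d);save("end.png",p[120:300,140:420].repeat(2,0).repeat(2,1))
for r in bot.trace("slide_rule","side")[:1]:
    q=W[r["mask"]&(d>0)];q=q[(q[:,2]>.01)&(q[:,2]<.06)]
    print(r["conf"],len(q),cv2.minAreaRect((q[:,:2]*1000).astype(np.float32)),np.percentile(q[:,2],[5,50,95]))
E
```

```text
t 11.2167 pos [0.4748 0.0937 0.1372] yaw 145.86 F [0.4 0.6 0.3] open 0.598 gf 0.0
tool shift mm [-1.4  0.1  7.2] roll -0.001
0.77 837 ((481.11871337890625, 96.58377838134766), (62.215049743652344, 263.2460632324219), 50.29372024536133) [0.01907463 0.02591466 0.04697762]
```

View pics/end.png

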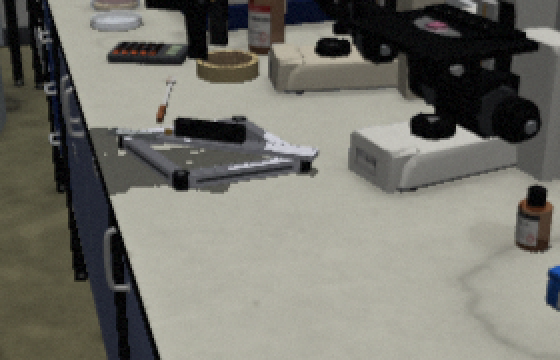

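The rule lies flat from corner (122,138) to corner (308,158), with its grip at (210,130) and the gripper clear above it. Ready to hand in.

```bash
python3 -c "
from rig import bot
print(bot.hand_in())"
```

```text
the job is handed in; nothing more can be done
None
```

I laid the rule along the shorter diagonal, then set it down and released it along the longer one. The last picture shows it lying flat there with the gripper clear, and I handed the job in after about 11 s of the 40 s; no verdict came back.

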